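# Bring the microtome's handwheel round to twelve o'clock

### The arm

A 7-joint arm with a two-finger parallel gripper is mounted at the origin on the work surface. World frame = base frame: x ahead of the robot, y to its left, z up, the work surface at z = 0. Lengths are in m, angles in rad, forces in N, time in s.
With the tool pointing down it reaches from about 0.4 to 0.85 m from the base axis. Payload 10.4 kg.
Tool frame: the origin (TCP) lies on the centre line of the jaws, within the pads' length; the fingertips stand 22 mm ahead of it and the grasp point (between the pads) lies 3 mm ahead of it; z points along the fingers, y is the direction in which the jaws open and shut (so a half turn about z gives the same grasp; the last joint's range is limited). The gripper opens to 85 mm and grips with 20 to 120 N. Pads are 22 mm wide; open, the fingers measure 114 mm over their backs; the gripper's body (76 mm by 85 mm) begins 54 mm behind the grasp point. The pads swing forward as they close: fully open they stand 13 mm farther back than shut.
Start: joints at [1.261, 0.332, -0.065, 1.46, 0.022, 1.35, -0.088], TCP at [0.177, -0.599, 0.253] pointing down, gripper open.
Joint ranges: [-2.6, 2.6], [-0.5, 2.12], [-1.47, 1.34], [0.16, 2.42], [-1.27, 4.41], [0.06, 2.06], [-2.6, 2.6]. Speed limits (rad/s): [2.22, 2.22, 2.79, 2.79, 3.14, 3.14, 3.14].

### API

Orientations are given as [roll, pitch, yaw] about the fixed x, y, z axes, in that order (R = Rz(yaw) Ry(pitch) Rx(roll)).
In Python, from rig import get_state, optics, workorder gives the robot as it stands. The module is installed in compiled form; this text tells all that it offers.
- The arm moves only by the tool step_arm, never from a script. Its argument "series" is a list of rows, each an object of numbers: "fingers": the finger opening in cm, from 0 to 8.54; "dx", "dy", "dz": the shift along the tool's x, y, z in cm; "rx", "ry", "rz": the turn, a rotation vector about the tool's x, y, z in degrees. A call has 1 to 20 rows; each row shifts and turns the commanded pose from where the row before left it, along the tool's axes as they then stand; what a row does not reach is not made up. A row lasts 1/10 s, in which the tool goes at most 50 mm and 8.59 degrees, less where a joint would pass 70% of its speed; a pose out of reach is approached as far as the arm can. A call with a gripper value outside its range is refused whole. The fingers move at their own pace and stop on an object; "force" is the grip in N (left out, the last holds). Time passes only in rows, so rows that do not move let the fingers close. It gives the time, the measured TCP pose, the force and the opening at its end, in the units of the state.
- get_state(): the state, without advancing time (a new reading comes with each control period).
- optics.snapshot(name): name is "side" or "top"; returns a dict with "frame" (420x560x3 uint8, red, green, blue), "depth" (420x560 float32, m along the optical axis (not along the pixel's ray), 0 where there is no reading), "fx", "fy", "cx", "cy" (pixels), "world_from_camera" (4x4, takes a point from camera to world coordinates). Camera axes: x right, y down, z forward; pixel columns grow to the right and rows downward; lengths in m; the calibration is good to about 2 mm. A picture is of the moment at which its call begins.
- workorder.finish_job(): hands the job in, once; it reports no verdict.
The state is a dict: "time_s": time; "joints": joint angles; "joint_vel": joint speeds; "joint_efforts": joint torques, N m; "eef_pos": TCP position; "tcp_rot": TCP orientation; "force": force on the tool from outside, world axes, zero at the start; "wrist_torque": the same for the moment, N m; "finger_gap": finger opening in m.
Only numpy, scipy, OpenCV 4.12 (cv2) and the standard library are available. Lean on these libraries where they do the work, as an engineer would, in place of code of your own. Each camera call takes 0.05 s, during which the arm holds its last target. There are 200 camera calls.

### The job

The crank handle of the microtome has been unscrewed for cleaning, so push the big handwheel round by its spokes, one after another, with light fingertip pushes, until the brass bush that takes the handle stands straight up at the top of the wheel. Then take the hand away and leave the wheel parked there. Leave the crank handle and everything else on the bench and on the machine where it is.

Things in the scene. Friction and masses are not known exactly. Their poses are not given: they have to be found in the camera images.
- microtome: White and grey rotary microtome, fixed. Origin on the bench straight below the wheel's centre; z up; x level, in the wheel's plane, from the machine's front (guard and knife holder, roughly away from the robot) to its back; y along the wheel's shaft, from wheel to housing. The wheel's open face looks along -y, roughly to the robot's left. The housing's top is 281 mm above the bench.
- hub (a point): Centre of the handwheel, on the shaft, in the plane of the rim, 150 mm above the bench; does not turn; axes as microtome. The wheel's steel hub (radius 21 mm) stands 40 mm out from the rim plane on the open side (-y). Behind the rim plane the housing's wall is at +35 mm, with a bearing of radius 34 mm from +23 mm.
- handwheel (a joint): Angle of the handwheel in rad: 0 with the brass bush straight up, growing clockwise as seen facing the wheel's open side (top moving towards the machine's back, +x). No stops in use; whole turns count on. Stiff and balanced: about 0.25 N m of friction, which also holds it wherever it is left.
- spokes (a point): Five round silver spokes, 12 mm thick, 72 deg apart, turning with the wheel. Origin at the wheel's centre, y as the microtome's, z along the spoke that ends at the bush. The wheel is dished: a spoke's centre line runs from 26 mm outside the rim plane (-y) at radius 16 mm to the rim plane at radius 97 mm, where the black rim, a round bar 16 mm thick, runs.
- bush (a point): Centre of the open end of the brass bush (26 mm diameter) set in the rim at the end of one spoke: 97 mm from the shaft, 18 mm outside the rim plane (-y). z axis points from the shaft outwards to the bush.
- crank_handle: Loose black crank handle, 31 mm diameter, standing 94 mm tall with its steel thread upwards. Origin at the middle of its foot. Not to be moved.
- staining_jar: Loose glass staining jar with white lid, 62 mm diameter, 94 mm tall, origin at the middle of its foot. Not to be moved.
- cassette_pink: Loose pink tissue cassette with a wax block, 40 x 28 x 14 mm, origin under its middle. Not to be moved.
- cassette_green: Loose green tissue cassette with a wax block, 40 x 28 x 14 mm, origin under its middle. Not to be moved.
- slide_box: Loose blue slide box, 96 x 176 x 37 mm (x, y, z), origin under its middle. Not to be moved.
- brush: Loose small brush, 170 mm long, lying on the bench right of the machine. Not to be moved.
- wash_bottle: Loose white wash bottle with red cap, 66 mm diameter, 170 mm tall, origin at the middle of its foot. Not to be moved.
- blade_box: Loose orange blade dispenser, 85 x 40 x 16 mm, lying in the tray on top of the microtome, 269 mm above the bench; origin under its middle. Not to be moved.

How it is judged:
On the way, in this order (a step that is already met when the one before it is completed fails the run):
1. a spoke is pushed with the fingers while the bush is still more than about 70 degrees from straight up ((contact force between the fingers and handwheel_c0 above 0.5 N or contact force between the fingers and handwheel_c1 above 0.5 N or contact force between the fingers and handwheel_c2 above 0.5 N or contact force between the fingers and handwheel_c3 above 0.5 N or contact force between the fingers and handwheel_c4 above 0.5 N) and angle between bush's own z axis and vertical above 1.2 rad).
2. a spoke is pushed with the fingers to bring the bush the rest of the way up ((contact force between the fingers and handwheel_c0 above 0.5 N or contact force between the fingers and handwheel_c1 above 0.5 N or contact force between the fingers and handwheel_c2 above 0.5 N or contact force between the fingers and handwheel_c3 above 0.5 N or contact force between the fingers and handwheel_c4 above 0.5 N) and angle between bush's own z axis and vertical below 1.2 rad).
At the end, for the whole second after the job is handed in: The brass bush stands straight up at the top of the wheel, within 0.10 rad (about 6 degrees), the wheel is at rest, and none of the eight loose things has moved more than 20 mm (angle between bush's own z axis and vertical below 0.1 rad and velocity of joint handwheel between -0.05 and 0.05 rad/s and not (distance of any of crank_handle, staining_jar, cassette_pink, cassette_green, slide_box, brush, wash_bottle, blade_box from where it was at the start of the episode above 0.02 m)); the robot touches nothing.
It fails at once if a loose thing is moved more than 20 mm, or lifted (distance of any of crank_handle, staining_jar, cassette_pink, cassette_green, slide_box, brush, wash_bottle, blade_box from where it was at the start of the episode above 0.02 m).
It fails at once if the wheel is forced: the fingers press on it, or grip it, with more than 35 N (contact force between the fingers and handwheel above 35 N).
It also fails if it takes over 64 s, if anything falls off the work surface, if the arm or the gripper's body presses on something with over 40 N, if the wrist force passes 120 N, or if a joint passes its speed limit or range.

## Working session

There is one attempt and no reset: what is moved stays moved. The work goes in short steps, Python scripts to look and compute and a tool call to move; the robot and the scene stay as the last step left them, time stands still between calls to the robot, and variables do not carry over. Pictures are saved under pics/ and viewed, about 8 in all and at most 12, crops included, and the job is handed in when it is done.

Besides the shell and the picture viewer there is one more tool, called as name([rows], argument=value, ...), one row to a line, values as JSON. step_arm: Moves the arm, as the interface text tells. Its arguments: {"type":"object","properties":{"series":{"type":"array"},"force":{"type":"number"}},"required":["series"]}

```bash
mkdir -p pics; cat > h.py <<'E'
import numpy as np, cv2
from rig import get_state, optics, workorder
def snap(n,f):
    s=optics.snapshot(n); np.savez('last_'+n,**s); cv2.imwrite('pics/'+f,s['frame'][:,:,::-1]); return s
def P(s,u,v,r=1):
    d=s['depth'][v-r:v+r+1,u-r:u+r+1]; d=np.median(d[d>0]); 
    return (s['world_from_camera']@[(u-s['cx'])*d/s['fx'],(v-s['cy'])*d/s['fy'],d,1])[:3]
E
python3 -c "
from h import *
for n in ('side','top'):
    s=snap(n,n+'0.png');print(n,s['fx'],s['cx'],s['cy'],np.round(s['world_from_camera'],3))
print(get_state())"
```

```text
side 452.0092584572644 283.17289566355294 211.4767529169486 [[-0.894 -0.289  0.343  0.07 ]
 [-0.448  0.546 -0.708  0.919]
 [ 0.017 -0.787 -0.617  0.952]
 [ 0.     0.     0.     1.   ]]
top 486.89598198817436 279.2657644304229 207.88223787211658 [[ 0.011 -0.999  0.038  0.445]
 [-1.    -0.011 -0.004  0.069]
 [ 0.004 -0.038 -0.999  1.615]
 [ 0.     0.     0.     1.   ]]
{'time_s': 0.1, 'joints': array([ 1.26137018,  0.3327923 , -0.06466902,  1.46082029,  0.02159907,
        1.34990935, -0.08849994]), 'joint_vel': array([ 0.00041095, -0.00138954,  0.00061619,  0.00033246, -0.00077991,
       -0.00053581, -0.00055998]), 'joint_efforts': array([ 7.88802517e-04, -6.26738977e+01,  4.85841266e-02, -3.92426419e+01,
        1.61090906e-02,  6.97335927e-03,  1.30005122e-05]), 'eef_pos': array([ 0.17671661, -0.59918936,  0.25262332]), 'tcp_rot': array([-3.14036013e+00,  6.43996522e-05,  2.86815191e-01]), 'force': array([-0.0915332 , -0.4588614 ,  0.67213937]), 'wrist_torque': array([0.00276243, 0.02979573, 0.04428515]), 'finger_gap': 0.08558719507393153}
```

View pics/side0.png

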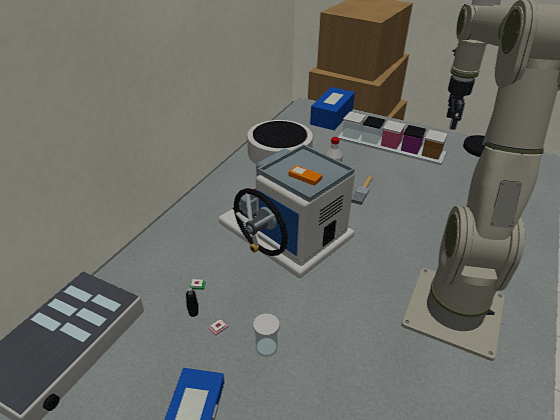

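View pics/top0.png

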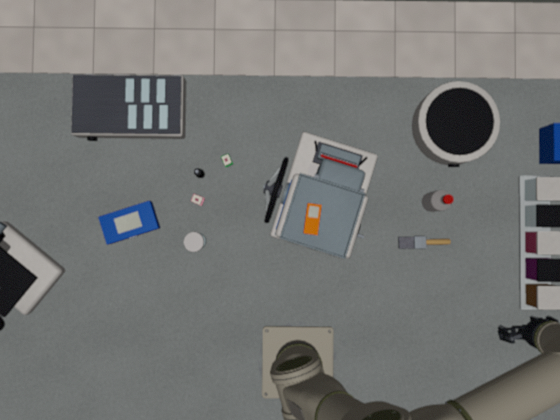

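The side view shows the wheel near (260,222), with the bush at about (255,247), near the bottom. In the top view the wheel is edge-on at (277,190). I'll enlarge the side view next.

```bash
python3 -c "
from h import *
s=np.load('last_side.npz'); f=s['frame'][180:265,220:305,::-1]
cv2.imwrite('pics/c0.png',cv2.resize(f,None,fx=7,fy=7,interpolation=cv2.INTER_CUBIC))
# dark rim points
fr=s['frame'].astype(int); pts=[]
for v in range(182,260):
  for u in range(228,293):
    if fr[v,u].max()<45 and s['depth'][v,u]>0: pts.append(P(s,u,v,0))
pts=np.array(pts); print(len(pts),np.median(pts,0))
# plane ransac
rng=np.random.default_rng(0);best=None
for i in range(500):
  a=pts[rng.choice(len(pts),3,False)]; n=np.cross(a[1]-a[0],a[2]-a[0]); n/=np.linalg.norm(n)+1e-9
  m=abs((pts-a[0])@n)<.006
  if best is None or m.sum()>best.sum(): best=m
q=pts[best];c=q.mean(0);n=np.linalg.svd(q-c)[2][2];n*=-np.sign(n[1])
n[2]=0;n/=np.linalg.norm(n)
x=np.cross(n,[0,0,1]);  # y=n(shaft to housing, -Y world-ish), z up -> x=y x z
A=np.c_[(q-c)@x,q[:,2]-c[2]];
sol=np.linalg.lstsq(np.c_[2*A,np.ones(len(A))],(A**2).sum(1),rcond=None)[0]
print(best.sum(),'y',n,'x',x,'centre',c+x*sol[0]+[0,0,sol[1]],'R',np.sqrt(sol[2]+sol[0]**2+sol[1]**2))
for u,v in [(255,247),(254,246),(256,248)]: print(P(s,u,v))
t=np.load('last_top.npz')
print('top rim line',P(t,286,160,0),P(t,268,218,0))
for u,v in [(199,172),(194,242),(227,160),(197,200)]: print(P(t,u,v))
"
```

```text
976 [0.5360758  0.08692991 0.16333646]
792 y [-0.28279635 -0.95917997  0.        ] x [-0.95917997  0.28279635  0.        ] centre [0.54871829 0.08048146 0.15602273] R 0.09508345644517084
[0.55978922 0.08706522 0.0647851 ]
[0.56331409 0.08659297 0.06680419]
[0.55780879 0.08490201 0.05994791]
top rim line [0.63767989 0.04608241 0.20506833] [0.4683571  0.09648388 0.20656303]
[0.61350986 0.31866103 0.08062364]
[0.39288404 0.32882736 0.09139309]
[0.66186738 0.23795511 0.0120765 ]
[0.52829128 0.33451263 0.01395013]
```

View pics/c0.png

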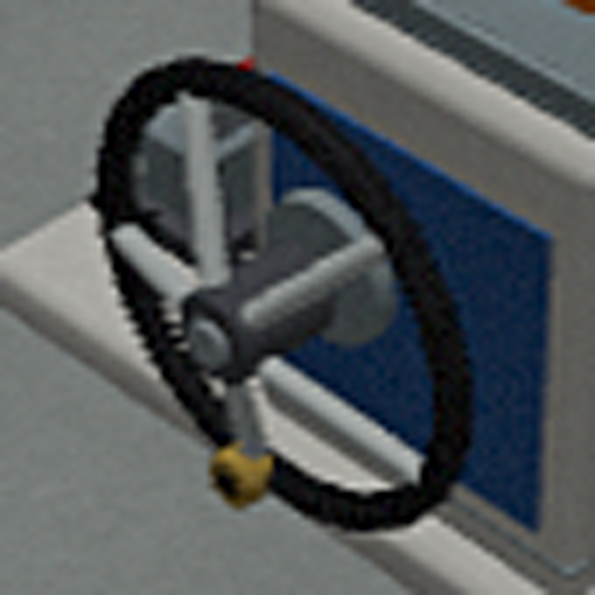

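The bush is near the bottom, at about 184°, and the wheel centre is about (0.55, 0.075, 0.15). First I'll lift and swing the arm round to the wheel's open side, above the crank handle, with the fingers closed.

step_arm([
  {"dz":-4,"fingers":0},
  {"dz":-4},
  {"dz":-4},
  {"dz":-4},
  {"dz":-4},
  {"dz":-4},
  {"dz":-3},
  {"dx":3.8,"dy":-1.9},
  {"dx":3.8,"dy":-1.9},
  {"dx":3.8,"dy":-1.9},
  {"dx":3.8,"dy":-1.9},
  {"dx":3.8,"dy":-1.9},
  {"dx":3.8,"dy":-1.9},
  {"dx":3.8,"dy":-1.9},
  {"dx":3.8,"dy":-1.9},
  {"dx":3.8,"dy":-1.9},
  {"dx":3.8,"dy":-1.9},
  {"dx":3.8,"dy":-1.9},
  {"dx":3.8,"dy":-1.9},
  {},
], force=20)

```text
invalid input at $.series[0]: expected keys fingers, dx, dy, dz, rx, ry, rz
```

step_arm([
  {"dx":1.5,"dy":-3.6},
  {"dx":1.5,"dy":-3.6},
  {"dx":1.5,"dy":-3.6},
  {"dx":1.5,"dy":-3.6},
  {"dx":1.5,"dy":-3.6},
  {"dx":1.5,"dy":-3.6},
  {"dx":1.5,"dy":-3.6},
  {"dx":1.5,"dy":-3.6},
  {"dx":1.5,"dy":-3.6},
  {"dx":1.5,"dy":-3.6},
  {"dx":1.5,"dy":-3.6},
  {"dx":1.5,"dy":-3.6},
  {},
])

```text
invalid input at $.series[0]: expected keys fingers, dx, dy, dz, rx, ry, rz
```

```bash
python3 -c "
from h import *
s=get_state();print({k:np.round(v,3) for k,v in s.items()})
# fit hub centre, heading, wheel angle to pixels of the enlarged crop
from scipy.optimize import least_squares
d=np.load('last_side.npz');Ti=np.linalg.inv(d['world_from_camera'])
def pr(p):
    c=Ti@np.r_[p,1];return np.array([d['fx']*c[0]/c[2]+d['cx'],d['fy']*c[1]/c[2]+d['cy']])
def model(q):
    h=np.array([q[0],q[1],.15]);x=np.array([-np.cos(q[2]),np.sin(q[2]),0]);y=np.array([-np.sin(q[2]),-np.cos(q[2]),0]);z=np.array([0,0,1])
    r=lambda a:np.sin(a)*x+np.cos(a)*z
    T=2*np.pi/5;o=[h-.04*y,h+.097*r(q[3])-.018*y]+[h+.088*r(q[3]+k*T)-.003*y for k in (1,2,3)]
    return np.array([pr(p) for p in o])
m=np.array([(207,343),(238,476),(122,238),(195,103),(376,246)])/7+[220,180]-.43
f=least_squares(lambda q:(model(q)-m).ravel(),[.55,.075,.287,3.2]);print(f.x,np.degrees(f.x[2:]),np.round(f.fun,1))
"
```

```text
{'time_s': np.float64(0.1), 'joints': array([ 1.261,  0.333, -0.065,  1.461,  0.022,  1.35 , -0.088]), 'joint_vel': array([ 0.   , -0.001,  0.001,  0.   , -0.001, -0.001, -0.001]), 'joint_efforts': array([ 1.0000e-03, -6.2674e+01,  4.9000e-02, -3.9243e+01,  1.6000e-02,
        7.0000e-03,  0.0000e+00]), 'eef_pos': array([ 0.177, -0.599,  0.253]), 'tcp_rot': array([-3.14 ,  0.   ,  0.287]), 'force': array([-0.092, -0.459,  0.672]), 'wrist_torque': array([0.003, 0.03 , 0.044]), 'finger_gap': np.float64(0.086)}
[0.55239435 0.07234695 0.29497798 3.27022793] [ 16.9009933  187.37025853] [-0.4  0.1 -1.2  0.9  0.9 -0.  -0.2 -0.5  0.8 -0.6]
```

The fit is good: hub (0.552, 0.072), heading 16.9°, bush at 187°. Every row has to carry all seven keys.

step_arm([
  {"fingers":0,"dx":0,"dy":0,"dz":-4,"rx":0,"ry":0,"rz":0},
  {"fingers":0,"dx":0,"dy":0,"dz":-4,"rx":0,"ry":0,"rz":0},
  {"fingers":0,"dx":0,"dy":0,"dz":-4,"rx":0,"ry":0,"rz":0},
  {"fingers":0,"dx":0,"dy":0,"dz":-4,"rx":0,"ry":0,"rz":0},
  {"fingers":0,"dx":0,"dy":0,"dz":-4,"rx":0,"ry":0,"rz":0},
  {"fingers":0,"dx":0,"dy":0,"dz":-4,"rx":0,"ry":0,"rz":0},
  {"fingers":0,"dx":0,"dy":0,"dz":-3,"rx":0,"ry":0,"rz":0},
  {"fingers":0,"dx":3.8,"dy":-1.9,"dz":0,"rx":0,"ry":0,"rz":0},
  {"fingers":0,"dx":3.8,"dy":-1.9,"dz":0,"rx":0,"ry":0,"rz":0},
  {"fingers":0,"dx":3.8,"dy":-1.9,"dz":0,"rx":0,"ry":0,"rz":0},
  {"fingers":0,"dx":3.8,"dy":-1.9,"dz":0,"rx":0,"ry":0,"rz":0},
  {"fingers":0,"dx":3.8,"dy":-1.9,"dz":0,"rx":0,"ry":0,"rz":0},
  {"fingers":0,"dx":3.8,"dy":-1.9,"dz":0,"rx":0,"ry":0,"rz":0},
  {"fingers":0,"dx":3.8,"dy":-1.9,"dz":0,"rx":0,"ry":0,"rz":0},
  {"fingers":0,"dx":3.8,"dy":-1.9,"dz":0,"rx":0,"ry":0,"rz":0},
  {"fingers":0,"dx":3.8,"dy":-1.9,"dz":0,"rx":0,"ry":0,"rz":0},
  {"fingers":0,"dx":3.8,"dy":-1.9,"dz":0,"rx":0,"ry":0,"rz":0},
  {"fingers":0,"dx":3.8,"dy":-1.9,"dz":0,"rx":0,"ry":0,"rz":0},
  {"fingers":0,"dx":3.8,"dy":-1.9,"dz":0,"rx":0,"ry":0,"rz":0},
], force=20)

```text
time_s: 2.0
eef_pos: [0.5507, -0.2506, 0.523]
tcp_rot: [-3.141, 0.0, 0.286]
force: [0.3, 0.4, 0.2]
finger_gap: -0.0003
```

step_arm([
  {"fingers":0,"dx":1.5,"dy":-3.6,"dz":0,"rx":0,"ry":0,"rz":0},
  {"fingers":0,"dx":1.5,"dy":-3.6,"dz":0,"rx":0,"ry":0,"rz":0},
  {"fingers":0,"dx":1.5,"dy":-3.6,"dz":0,"rx":0,"ry":0,"rz":0},
  {"fingers":0,"dx":1.5,"dy":-3.6,"dz":0,"rx":0,"ry":0,"rz":0},
  {"fingers":0,"dx":1.5,"dy":-3.6,"dz":0,"rx":0,"ry":0,"rz":0},
  {"fingers":0,"dx":1.5,"dy":-3.6,"dz":0,"rx":0,"ry":0,"rz":0},
  {"fingers":0,"dx":1.5,"dy":-3.6,"dz":0,"rx":0,"ry":0,"rz":0},
  {"fingers":0,"dx":1.5,"dy":-3.6,"dz":0,"rx":0,"ry":0,"rz":0},
  {"fingers":0,"dx":1.5,"dy":-3.6,"dz":0,"rx":0,"ry":0,"rz":0},
  {"fingers":0,"dx":1.5,"dy":-3.6,"dz":0,"rx":0,"ry":0,"rz":0},
  {"fingers":0,"dx":1.5,"dy":-3.6,"dz":0,"rx":0,"ry":0,"rz":0},
  {"fingers":0,"dx":1.5,"dy":-3.6,"dz":0,"rx":0,"ry":0,"rz":0},
  {"fingers":0,"dx":0,"dy":0,"dz":0,"rx":0,"ry":0,"rz":0},
])

```text
time_s: 3.3
eef_pos: [0.5991, 0.2194, 0.5209]
tcp_rot: [-3.139, 0.004, 0.295]
force: [0.2, -0.1, -0.2]
finger_gap: 0.0002
```

```bash
python3 -c "
from h import *
s=get_state();print({k:np.round(v,3) for k,v in s.items()})"
```

```text
{'time_s': np.float64(3.3), 'joints': array([-0.141,  0.452, -0.534,  0.776,  0.239,  1.962, -1.814]), 'joint_vel': array([ 0.072, -0.034,  0.04 ,  0.017, -0.001, -0.001,  0.055]), 'joint_efforts': array([ -1.603, -67.408,  -5.718, -37.79 ,   0.332,   0.139,  -0.906]), 'eef_pos': array([0.599, 0.219, 0.521]), 'tcp_rot': array([-3.139,  0.004,  0.295]), 'force': array([ 0.248, -0.115, -0.244]), 'wrist_torque': array([-0.026, -0.046,  0.055]), 'finger_gap': np.float64(0.0)}
```

step_arm([
  {"fingers":0,"dx":0,"dy":0,"dz":0,"rx":0,"ry":0,"rz":-8.5},
  {"fingers":0,"dx":0,"dy":0,"dz":0,"rx":0,"ry":0,"rz":-8.5},
  {"fingers":0,"dx":0,"dy":0,"dz":0,"rx":0,"ry":0,"rz":-8.5},
  {"fingers":0,"dx":0,"dy":0,"dz":0,"rx":0,"ry":0,"rz":-8.5},
  {"fingers":0,"dx":0,"dy":0,"dz":0,"rx":0,"ry":0,"rz":-8.5},
  {"fingers":0,"dx":0,"dy":0,"dz":0,"rx":0,"ry":0,"rz":-8.5},
  {"fingers":0,"dx":0,"dy":0,"dz":0,"rx":0,"ry":0,"rz":-8.5},
  {"fingers":0,"dx":0,"dy":0,"dz":0,"rx":0,"ry":0,"rz":-8.5},
  {"fingers":0,"dx":0,"dy":0,"dz":0,"rx":0,"ry":0,"rz":-8.5},
  {"fingers":0,"dx":0,"dy":0,"dz":0,"rx":0,"ry":0,"rz":-8.5},
  {"fingers":0,"dx":0,"dy":0,"dz":0,"rx":0,"ry":0,"rz":-8.5},
  {"fingers":0,"dx":0,"dy":0,"dz":0,"rx":0,"ry":0,"rz":-8.5},
  {"fingers":0,"dx":0,"dy":0,"dz":0,"rx":0,"ry":0,"rz":-8.5},
  {"fingers":0,"dx":0,"dy":0,"dz":0,"rx":0,"ry":0,"rz":-8.5},
  {"fingers":0,"dx":0,"dy":0,"dz":0,"rx":0,"ry":0,"rz":-8.5},
  {"fingers":0,"dx":0,"dy":0,"dz":0,"rx":0,"ry":0,"rz":-8.5},
  {"fingers":0,"dx":0,"dy":0,"dz":0,"rx":0,"ry":0,"rz":-8.5},
  {"fingers":0,"dx":0,"dy":0,"dz":0,"rx":0,"ry":0,"rz":-1.8},
])

```text
time_s: 5.1
eef_pos: [0.6003, 0.213, 0.5229]
tcp_rot: [-3.141, -0.0, 2.845]
force: [-0.6, -0.1, 0.6]
finger_gap: -0.0001
```

step_arm([
  {"fingers":0,"dx":0,"dy":0,"dz":0,"rx":7.5,"ry":0,"rz":0},
  {"fingers":0,"dx":0,"dy":0,"dz":0,"rx":7.5,"ry":0,"rz":0},
  {"fingers":0,"dx":0,"dy":0,"dz":0,"rx":7.5,"ry":0,"rz":0},
  {"fingers":0,"dx":0,"dy":0,"dz":0,"rx":7.5,"ry":0,"rz":0},
  {"fingers":0,"dx":0,"dy":0,"dz":0,"rx":7.5,"ry":0,"rz":0},
  {"fingers":0,"dx":0,"dy":0,"dz":0,"rx":7.5,"ry":0,"rz":0},
  {"fingers":0,"dx":0,"dy":0,"dz":0,"rx":0,"ry":0,"rz":0},
  {"fingers":0,"dx":0,"dy":0,"dz":0,"rx":0,"ry":0,"rz":0},
])

```text
time_s: 5.9
eef_pos: [0.6136, 0.2055, 0.4522]
tcp_rot: [-2.888, -0.084, 2.843]
force: [-0.2, 1.2, 0.1]
finger_gap: -0.0002
```

```bash
cat >> h.py <<'E'
from scipy.spatial.transform import Rotation as Ro
hub=np.array([.552,.072,.15]);a=.295
MT=np.array([[-np.cos(a),np.sin(a),0],[-np.sin(a),-np.cos(a),0],[0,0,1]])  # rows: mt axes
def rep():
    s=get_state();R=Ro.from_euler('xyz',s['tcp_rot']).as_matrix();tip=s['eef_pos']+.022*R[:,2]
    print('t',round(s['time_s'],2),'tip in hub mm',np.round(MT@(tip-hub)*1e3,1),'tool axes in mt (cols)\n',np.round(MT@R,3),'\nF mt',np.round(MT@s['force'],1),'j',np.round(s['joints'],2)); return s,R,tip
E
python3 -c "
from h import *
rep()"
```

```text
t 5.9 tip in hub mm [ -18.3 -140.2  280.9] tool axes in mt (cols)
 [[ 0.996  0.018  0.082]
 [-0.003 -0.968  0.25 ]
 [ 0.084 -0.25  -0.965]] 
F mt [ 0.5 -1.1  0.1] j [-0.58  0.58  0.27  0.75  0.01  2.05  0.95]
```

The tilt was stopped by joint 6's limit. A lower pose frees that joint, so I'll go down and tilt there.

step_arm([
  {"fingers":0,"dx":-0.2,"dy":0.7,"dz":2.5,"rx":0,"ry":0,"rz":0},
  {"fingers":0,"dx":-0.2,"dy":0.7,"dz":2.5,"rx":0,"ry":0,"rz":0},
  {"fingers":0,"dx":-0.2,"dy":0.7,"dz":2.5,"rx":0,"ry":0,"rz":0},
  {"fingers":0,"dx":-0.2,"dy":0.7,"dz":2.5,"rx":0,"ry":0,"rz":0},
  {"fingers":0,"dx":-0.2,"dy":0.7,"dz":2.5,"rx":0,"ry":0,"rz":0},
  {"fingers":0,"dx":0,"dy":0,"dz":0,"rx":0,"ry":0,"rz":0},
])

```text
time_s: 6.5
eef_pos: [0.6124, 0.2083, 0.3196]
tcp_rot: [-2.888, -0.088, 2.845]
force: [0.1, 0.2, 0.1]
finger_gap: -0.0002
```

```bash
python3 -c "
from h import *
rep()"
```

```text
t 6.5 tip in hub mm [ -16.3 -142.5  148.4] tool axes in mt (cols)
 [[ 0.996  0.02   0.086]
 [-0.002 -0.968  0.251]
 [ 0.088 -0.25  -0.964]] 
F mt [-0.1 -0.2  0.1] j [-0.61  0.54  0.25  1.09  0.02  1.76  0.91]
```

step_arm([
  {"fingers":0,"dx":0,"dy":0,"dz":0,"rx":5,"ry":-1,"rz":0},
  {"fingers":0,"dx":0,"dy":0,"dz":0,"rx":5,"ry":-1,"rz":0},
  {"fingers":0,"dx":0,"dy":0,"dz":0,"rx":5,"ry":-1,"rz":0},
  {"fingers":0,"dx":0,"dy":0,"dz":0,"rx":5,"ry":-1,"rz":0},
  {"fingers":0,"dx":0,"dy":0,"dz":0,"rx":5,"ry":-1,"rz":0},
  {"fingers":0,"dx":0,"dy":0,"dz":0,"rx":5,"ry":0,"rz":0},
  {"fingers":0,"dx":0,"dy":0,"dz":0,"rx":0,"ry":0,"rz":0},
])

```text
time_s: 7.2
eef_pos: [0.6133, 0.2101, 0.3207]
tcp_rot: [-2.365, -0.01, 2.885]
force: [-0.4, -0.1, -1.5]
finger_gap: -0.0001
```

```bash
python3 -c "
from h import *
rep()"
```

```text
t 7.2 tip in hub mm [ -18.9 -134.5  155. ] tool axes in mt (cols)
 [[ 0.999  0.035 -0.02 ]
 [ 0.039 -0.713  0.7  ]
 [ 0.01  -0.701 -0.714]] 
F mt [ 0.3  0.2 -1.5] j [-0.78  0.77  0.34  0.91  0.35  2.03  0.92]
```

step_arm([
  {"fingers":0,"dx":-0.9,"dy":-0.5,"dz":2,"rx":0,"ry":0,"rz":0},
  {"fingers":0,"dx":-0.9,"dy":-0.5,"dz":2,"rx":0,"ry":0,"rz":0},
  {"fingers":0,"dx":-0.9,"dy":-0.5,"dz":2,"rx":0,"ry":0,"rz":0},
  {"fingers":0,"dx":0,"dy":0,"dz":2,"rx":0,"ry":0,"rz":0},
  {"fingers":0,"dx":0,"dy":0,"dz":1,"rx":0,"ry":0,"rz":0},
  {"fingers":0,"dx":0,"dy":0,"dz":0,"rx":0,"ry":0,"rz":0},
])

```text
time_s: 7.8
eef_pos: [0.6204, 0.1287, 0.2688]
tcp_rot: [-2.369, -0.007, 2.881]
force: [0.0, -0.2, 0.1]
finger_gap: 0.0003
```

```bash
python3 -c "
from h import *
rep()
s=snap('side','s1.png');cv2.imwrite('pics/c1.png',cv2.resize(s['frame'][100:290,170:420,::-1],None,fx=3,fy=3,interpolation=cv2.INTER_CUBIC))"
```

```text
t 7.8 tip in hub mm [-49.3 -58.8 103. ] tool axes in mt (cols)
 [[ 0.999  0.029 -0.019]
 [ 0.034 -0.715  0.698]
 [ 0.007 -0.698 -0.716]] 
F mt [-0.1  0.2  0.1] j [-0.73  0.7   0.35  1.13  0.37  1.84  0.92]
```

View pics/c1.png

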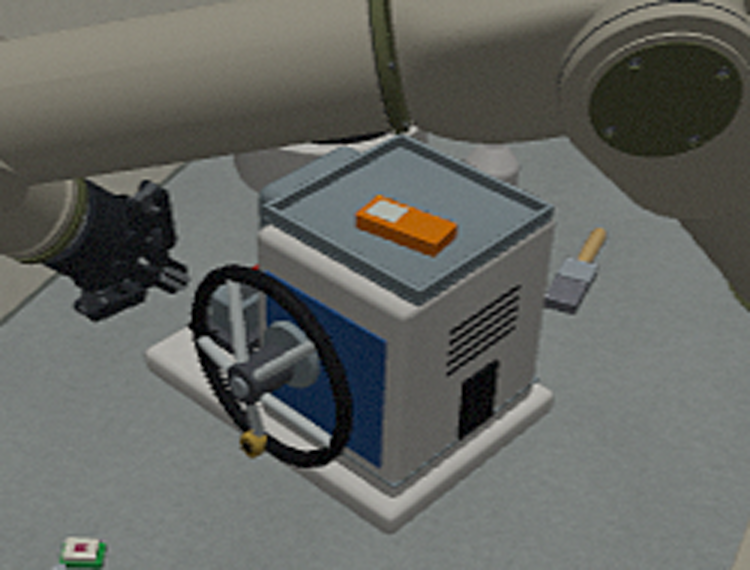

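The tip, at crop (185,280), is in front of the upper left of the wheel with a clear path. I'll insert it left of the upper spoke.

step_arm([
  {"fingers":0,"dx":0,"dy":0.1,"dz":2.2,"rx":0,"ry":0,"rz":0},
  {"fingers":0,"dx":0.1,"dy":0.1,"dz":2.2,"rx":0,"ry":0,"rz":0},
  {"fingers":0,"dx":0,"dy":0.1,"dz":2.2,"rx":0,"ry":0,"rz":0},
  {"fingers":0,"dx":0.1,"dy":0,"dz":2.2,"rx":0,"ry":0,"rz":0},
  {"fingers":0,"dx":0,"dy":0,"dz":0,"rx":0,"ry":0,"rz":0},
])

```text
time_s: 8.35
eef_pos: [0.6029, 0.073, 0.2031]
tcp_rot: [-2.367, -0.007, 2.883]
force: [1.5, -0.2, -1.3]
finger_gap: -0.0002
```

```bash
python3 -c "
from h import *
rep()
s=snap('side','s2.png');cv2.imwrite('pics/c2.png',cv2.resize(s['frame'][130:270,200:320,::-1],None,fx=4,fy=4,interpolation=cv2.INTER_CUBIC))"
```

```text
t 8.35 tip in hub mm [-48.8  -0.4  37.3] tool axes in mt (cols)
 [[ 0.999  0.031 -0.02 ]
 [ 0.036 -0.714  0.699]
 [ 0.007 -0.699 -0.715]] 
F mt [-1.5 -0.3 -1.3] j [-0.71  0.66  0.35  1.34  0.39  1.67  0.89]
```

View pics/c2.png

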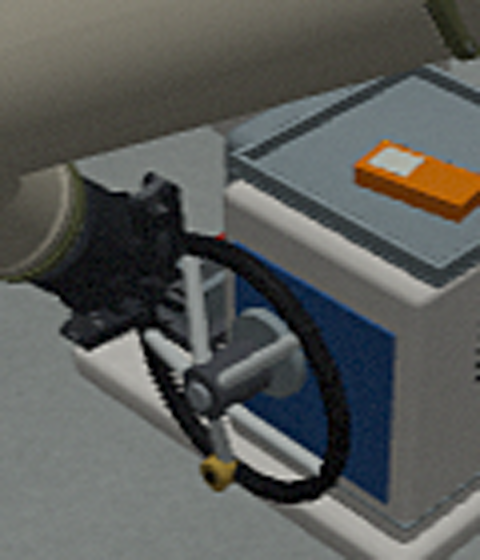

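The fingers are inside the rim, just left of the upper spoke at crop (180,310). I'll start the first push.

step_arm([
  {"fingers":0,"dx":0.3,"dy":-0.21,"dz":-0.23,"rx":0,"ry":0,"rz":0},
  {"fingers":0,"dx":0.3,"dy":-0.21,"dz":-0.23,"rx":0,"ry":0,"rz":0},
  {"fingers":0,"dx":0.3,"dy":-0.21,"dz":-0.23,"rx":0,"ry":0,"rz":0},
  {"fingers":0,"dx":0.37,"dy":-0.16,"dz":-0.19,"rx":0,"ry":0,"rz":0},
  {"fingers":0,"dx":0.37,"dy":-0.16,"dz":-0.19,"rx":0,"ry":0,"rz":0},
  {"fingers":0,"dx":0.37,"dy":-0.16,"dz":-0.19,"rx":0,"ry":0,"rz":0},
  {"fingers":0,"dx":0.4,"dy":-0.1,"dz":-0.13,"rx":0,"ry":0,"rz":0},
  {"fingers":0,"dx":0.4,"dy":-0.1,"dz":-0.13,"rx":0,"ry":0,"rz":0},
])

```text
time_s: 9.2
eef_pos: [0.5759, 0.081, 0.2238]
tcp_rot: [-2.366, -0.006, 2.882]
force: [3.9, -2.3, -2.2]
finger_gap: 0.0
```

```bash
python3 -c "
from h import *
rep()"
```

```text
t 9.2 tip in hub mm [-20.7  -0.1  58.1] tool axes in mt (cols)
 [[ 0.999  0.03  -0.02 ]
 [ 0.035 -0.713  0.7  ]
 [ 0.006 -0.7   -0.714]] 
F mt [-4.4  1.1 -2.2] j [-0.74  0.6   0.35  1.39  0.39  1.69  0.86]
```

Contact is at about 5 N, as expected, so I'll continue along the arc.

step_arm([
  {"fingers":0,"dx":0.4,"dy":-0.1,"dz":-0.13,"rx":0,"ry":0,"rz":0},
  {"fingers":0,"dx":0.43,"dy":-0.03,"dz":-0.06,"rx":0,"ry":0,"rz":0},
  {"fingers":0,"dx":0.43,"dy":-0.03,"dz":-0.06,"rx":0,"ry":0,"rz":0},
  {"fingers":0,"dx":0.43,"dy":-0.03,"dz":-0.06,"rx":0,"ry":0,"rz":0},
  {"fingers":0,"dx":0.43,"dy":0.03,"dz":0.02,"rx":0,"ry":0,"rz":0},
  {"fingers":0,"dx":0.43,"dy":0.03,"dz":0.02,"rx":0,"ry":0,"rz":0},
  {"fingers":0,"dx":0.43,"dy":0.03,"dz":0.02,"rx":0,"ry":0,"rz":0},
  {"fingers":0,"dx":0.4,"dy":0.08,"dz":0.06,"rx":0,"ry":0,"rz":0},
  {"fingers":0,"dx":0.4,"dy":0.08,"dz":0.06,"rx":0,"ry":0,"rz":0},
  {"fingers":0,"dx":0.4,"dy":0.08,"dz":0.06,"rx":0,"ry":0,"rz":0},
])

```text
time_s: 10.2
eef_pos: [0.5361, 0.0927, 0.2237]
tcp_rot: [-2.365, -0.006, 2.882]
force: [5.5, -3.9, -0.5]
finger_gap: -0.0001
```

```bash
python3 -c "
from h import *
rep()"
```

```text
t 10.2 tip in hub mm [20.8  0.2 58. ] tool axes in mt (cols)
 [[ 0.999  0.029 -0.021]
 [ 0.035 -0.713  0.7  ]
 [ 0.006 -0.701 -0.714]] 
F mt [-6.4  2.1 -0.5] j [-0.79  0.53  0.34  1.49  0.39  1.69  0.8 ]
```

step_arm([
  {"fingers":0,"dx":0.4,"dy":0.13,"dz":0.11,"rx":0,"ry":0,"rz":0},
  {"fingers":0,"dx":0.4,"dy":0.13,"dz":0.11,"rx":0,"ry":0,"rz":0},
  {"fingers":0,"dx":0.4,"dy":0.13,"dz":0.11,"rx":0,"ry":0,"rz":0},
  {"fingers":0,"dx":0.28,"dy":0.17,"dz":0.16,"rx":0,"ry":0,"rz":0},
  {"fingers":0,"dx":0.28,"dy":0.17,"dz":0.16,"rx":0,"ry":0,"rz":0},
  {"fingers":0,"dx":0.28,"dy":0.17,"dz":0.16,"rx":0,"ry":0,"rz":0},
  {"fingers":0,"dx":-0.8,"dy":0,"dz":0,"rx":0,"ry":0,"rz":0},
  {"fingers":0,"dx":-0.4,"dy":0,"dz":-2,"rx":0,"ry":0,"rz":0},
  {"fingers":0,"dx":0,"dy":0,"dz":-3,"rx":0,"ry":0,"rz":0},
  {"fingers":0,"dx":0,"dy":0,"dz":-3,"rx":0,"ry":0,"rz":0},
  {"fingers":0,"dx":-3.5,"dy":0,"dz":-1,"rx":0,"ry":0,"rz":0},
  {"fingers":0,"dx":-3.5,"dy":0,"dz":0,"rx":0,"ry":0,"rz":0},
  {"fingers":0,"dx":0,"dy":0,"dz":0,"rx":0,"ry":0,"rz":0},
])

```text
time_s: 11.5
eef_pos: [0.6148, 0.1367, 0.2744]
tcp_rot: [-2.364, -0.006, 2.879]
force: [-0.5, -0.6, -0.1]
finger_gap: 0.0003
```

```bash
python3 -c "
from h import *
rep()
s=snap('side','s3.png');cv2.imwrite('pics/c3.png',cv2.resize(s['frame'][180:265,220:305,::-1],None,fx=7,fy=7,interpolation=cv2.INTER_CUBIC))"
```

```text
t 11.5 tip in hub mm [-41.6 -64.7 108.7] tool axes in mt (cols)
 [[ 0.999  0.027 -0.018]
 [ 0.033 -0.712  0.701]
 [ 0.006 -0.702 -0.713]] 
F mt [ 0.4  0.7 -0.1] j [-0.74  0.7   0.35  1.12  0.37  1.86  0.91]
```

View pics/c3.png

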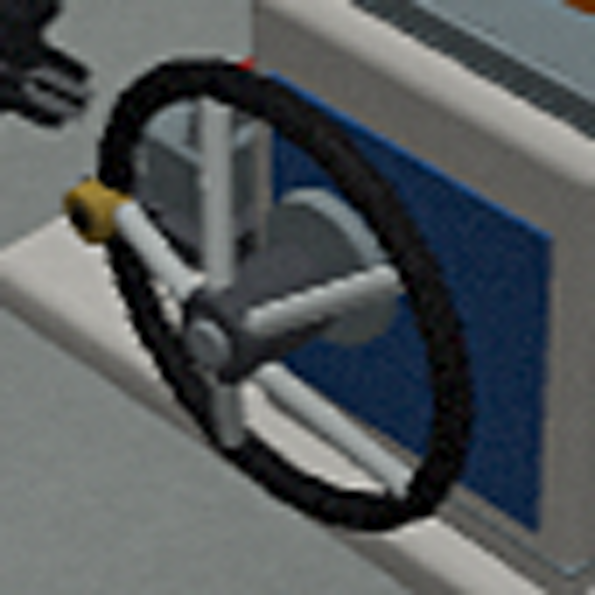

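The bush is now at the left, at crop (93,212). Fitting the angle:

```bash
cat >> h.py <<'E'
from scipy.optimize import least_squares
def fit(crop_pts,ks,a0):
    d=np.load('last_side.npz');Ti=np.linalg.inv(d['world_from_camera']);y=MT[1]
    def pr(p):
        c=Ti@np.r_[p,1];return np.array([d['fx']*c[0]/c[2]+d['cx'],d['fy']*c[1]/c[2]+d['cy']])
    rad=lambda t:np.sin(t)*MT[0]+np.cos(t)*MT[2]
    def model(q): return np.array([pr(hub+.097*rad(q)-.018*y if k==0 else hub+.088*rad(q+k*2*np.pi/5)-.003*y) for k in ks])
    m=np.array(crop_pts)/7+[220,180]-.43
    f=least_squares(lambda q:(model(q[0])-m).ravel(),[a0]);print('bush deg',np.degrees(f.x),np.round(f.fun,1))
    for i,k in enumerate(ks): print(k,np.degrees(least_squares(lambda q:(model(q[0])[i]-m[i]),[f.x[0]]).x))
E
python3 -c "
from h import *
fit([(93,212),(213,103),(396,276)],[0,1,2],-1.5)"
```

```text
bush deg [-91.47884115] [-1.3  0.7  0.6 -0.3  0.7 -0.3]
0 [-90.29755769]
1 [-93.07823153]
2 [-91.60026295]
```

The bush is at -91°, so one more push of about 91° is needed. I'll insert behind the next spoke, now at about -19°, and push.

step_arm([
  {"fingers":0,"dx":0,"dy":0,"dz":2.2,"rx":0,"ry":0,"rz":0},
  {"fingers":0,"dx":0.1,"dy":0,"dz":2.3,"rx":0,"ry":0,"rz":0},
  {"fingers":0,"dx":0.1,"dy":-0.1,"dz":2.2,"rx":0,"ry":0,"rz":0},
  {"fingers":0,"dx":0,"dy":-0.1,"dz":2.3,"rx":0,"ry":0,"rz":0},
  {"fingers":0,"dx":0,"dy":0,"dz":0,"rx":0,"ry":0,"rz":0},
  {"fingers":0,"dx":0.37,"dy":-0.17,"dz":-0.2,"rx":0,"ry":0,"rz":0},
  {"fingers":0,"dx":0.37,"dy":-0.17,"dz":-0.2,"rx":0,"ry":0,"rz":0},
  {"fingers":0,"dx":0.37,"dy":-0.17,"dz":-0.2,"rx":0,"ry":0,"rz":0},
  {"fingers":0,"dx":0.4,"dy":-0.1,"dz":-0.13,"rx":0,"ry":0,"rz":0},
  {"fingers":0,"dx":0.4,"dy":-0.1,"dz":-0.13,"rx":0,"ry":0,"rz":0},
  {"fingers":0,"dx":0.4,"dy":-0.1,"dz":-0.13,"rx":0,"ry":0,"rz":0},
])

```text
time_s: 12.65
eef_pos: [0.5714, 0.0847, 0.2254]
tcp_rot: [-2.366, -0.006, 2.883]
force: [5.0, -1.6, -2.1]
finger_gap: -0.0004
```

```bash
python3 -c "
from h import *
rep()"
```

```text
t 12.65 tip in hub mm [-15.3  -2.3  59.7] tool axes in mt (cols)
 [[ 0.999  0.03  -0.021]
 [ 0.036 -0.714  0.7  ]
 [ 0.006 -0.7   -0.714]] 
F mt [-5.2  0.1 -2.1] j [-0.75  0.59  0.35  1.4   0.39  1.7   0.85]
```

step_arm([
  {"fingers":0,"dx":0.42,"dy":-0.06,"dz":-0.08,"rx":0,"ry":0,"rz":0},
  {"fingers":0,"dx":0.42,"dy":-0.06,"dz":-0.08,"rx":0,"ry":0,"rz":0},
  {"fingers":0,"dx":0.43,"dy":0,"dz":0,"rx":0,"ry":0,"rz":0},
  {"fingers":0,"dx":0.43,"dy":0,"dz":0,"rx":0,"ry":0,"rz":0},
  {"fingers":0,"dx":0.43,"dy":0,"dz":0,"rx":0,"ry":0,"rz":0},
  {"fingers":0,"dx":0.42,"dy":0.08,"dz":0.06,"rx":0,"ry":0,"rz":0},
  {"fingers":0,"dx":0.42,"dy":0.08,"dz":0.06,"rx":0,"ry":0,"rz":0},
  {"fingers":0,"dx":0.42,"dy":0.08,"dz":0.06,"rx":0,"ry":0,"rz":0},
  {"fingers":0,"dx":0.4,"dy":0.13,"dz":0.11,"rx":0,"ry":0,"rz":0},
  {"fingers":0,"dx":0.4,"dy":0.13,"dz":0.11,"rx":0,"ry":0,"rz":0},
  {"fingers":0,"dx":0.4,"dy":0.13,"dz":0.11,"rx":0,"ry":0,"rz":0},
  {"fingers":0,"dx":0.3,"dy":0.16,"dz":0.15,"rx":0,"ry":0,"rz":0},
  {"fingers":0,"dx":0.3,"dy":0.16,"dz":0.15,"rx":0,"ry":0,"rz":0},
  {"fingers":0,"dx":0,"dy":0,"dz":0,"rx":0,"ry":0,"rz":0},
])

```text
time_s: 14.05
eef_pos: [0.521, 0.0986, 0.2153]
tcp_rot: [-2.365, -0.007, 2.882]
force: [2.0, -2.2, -0.1]
finger_gap: -0.0002
```

```bash
python3 -c "
from h import *
rep()
s=snap('side','s4.png');cv2.imwrite('pics/c4.png',cv2.resize(s['frame'][180:265,220:305,::-1],None,fx=7,fy=7,interpolation=cv2.INTER_CUBIC))"
```

```text
t 14.05 tip in hub mm [36.9 -1.1 49.7] tool axes in mt (cols)
 [[ 0.999  0.03  -0.019]
 [ 0.035 -0.713  0.701]
 [ 0.007 -0.701 -0.713]] 
F mt [-2.6  1.6 -0.1] j [-0.81  0.52  0.33  1.52  0.39  1.68  0.77]
```

View pics/c4.png

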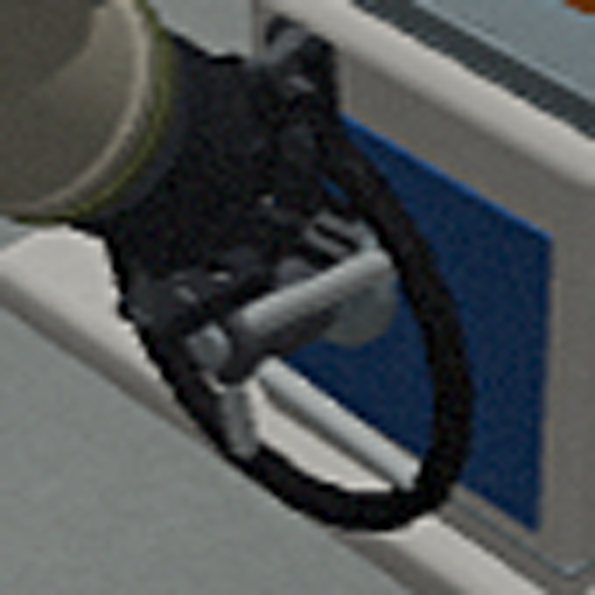

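The pushed spoke ends at crop (380,258), about 47°, and leads the finger by about 11°. I'll push most of the remaining 24°, then measure.

step_arm([
  {"fingers":0,"dx":0.35,"dy":0.22,"dz":0.2,"rx":0,"ry":0,"rz":0},
  {"fingers":0,"dx":0.35,"dy":0.22,"dz":0.2,"rx":0,"ry":0,"rz":0},
  {"fingers":0,"dx":0.28,"dy":0.23,"dz":0.22,"rx":0,"ry":0,"rz":0},
  {"fingers":0,"dx":0.28,"dy":0.23,"dz":0.22,"rx":0,"ry":0,"rz":0},
  {"fingers":0,"dx":0,"dy":0,"dz":0,"rx":0,"ry":0,"rz":0},
])

```text
time_s: 14.6
eef_pos: [0.509, 0.1031, 0.2025]
tcp_rot: [-2.366, -0.008, 2.882]
force: [1.2, -1.2, 0.6]
finger_gap: -0.0004
```

```bash
python3 -c "
from h import *
rep()
s=snap('side','s5.png');cv2.imwrite('pics/c5.png',cv2.resize(s['frame'][180:265,220:305,::-1],None,fx=7,fy=7,interpolation=cv2.INTER_CUBIC))"
```

```text
t 14.6 tip in hub mm [49.8 -1.9 36.8] tool axes in mt (cols)
 [[ 0.999  0.031 -0.02 ]
 [ 0.036 -0.713  0.7  ]
 [ 0.008 -0.7   -0.714]] 
F mt [-1.5  0.8  0.6] j [-0.82  0.51  0.32  1.56  0.38  1.66  0.74]
```

View pics/c5.png

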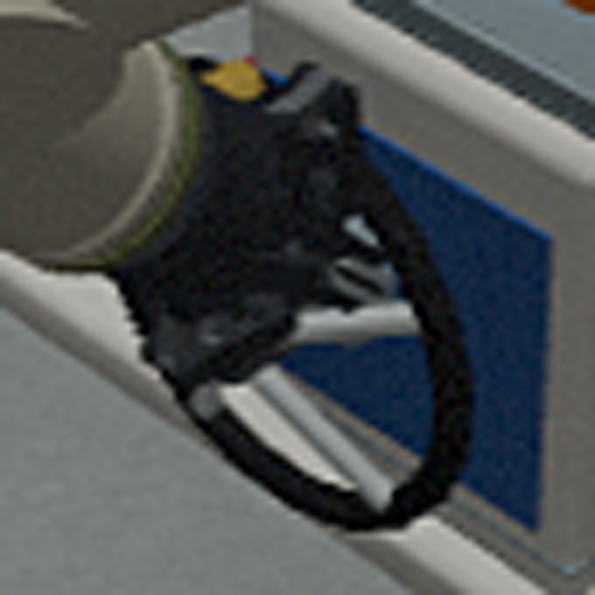

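The bush shows at crop (235,80), and the pushed spoke ends at (416,318).

```bash
python3 -c "
from h import *
fit([(414,317),(381,493)],[1,2],-.1)"
```

```text
bush deg [-7.82675716] [ 0.6 -0.1  0.2 -0.2]
1 [-8.08603545]
2 [-6.98110298]
```

About 7.5° more is needed. I'll make the final nudge, back off upward and retract.

step_arm([
  {"fingers":0,"dx":0.15,"dy":0.17,"dz":0.16,"rx":0,"ry":0,"rz":0},
  {"fingers":0,"dx":0.15,"dy":0.17,"dz":0.16,"rx":0,"ry":0,"rz":0},
  {"fingers":0,"dx":0.14,"dy":0.16,"dz":0.16,"rx":0,"ry":0,"rz":0},
  {"fingers":0,"dx":0,"dy":0,"dz":0,"rx":0,"ry":0,"rz":0},
  {"fingers":0,"dx":-0.3,"dy":-0.3,"dz":-0.3,"rx":0,"ry":0,"rz":0},
  {"fingers":0,"dx":-0.3,"dy":-0.3,"dz":-0.3,"rx":0,"ry":0,"rz":0},
  {"fingers":0,"dx":0,"dy":0,"dz":-2,"rx":0,"ry":0,"rz":0},
  {"fingers":0,"dx":0,"dy":0,"dz":-3,"rx":0,"ry":0,"rz":0},
  {"fingers":0,"dx":0,"dy":0,"dz":-3,"rx":0,"ry":0,"rz":0},
  {"fingers":0,"dx":0,"dy":0,"dz":-3,"rx":0,"ry":0,"rz":0},
  {"fingers":0,"dx":-4,"dy":0,"dz":0,"rx":0,"ry":0,"rz":0},
  {"fingers":0,"dx":-4,"dy":0,"dz":0,"rx":0,"ry":0,"rz":0},
  {"fingers":0,"dx":-4,"dy":0,"dz":0,"rx":0,"ry":0,"rz":0},
  {"fingers":0,"dx":0,"dy":0,"dz":0,"rx":0,"ry":0,"rz":0},
])

```text
time_s: 16.05
eef_pos: [0.6502, 0.1426, 0.2805]
tcp_rot: [-2.363, -0.006, 2.878]
force: [0.0, 0.1, -0.8]
finger_gap: 0.0
```

```bash
python3 -c "
from h import *
rep()
s=snap('side','s6.png');cv2.imwrite('pics/c6.png',cv2.resize(s['frame'][180:265,220:305,::-1],None,fx=7,fy=7,interpolation=cv2.INTER_CUBIC))"
```

```text
t 16.05 tip in hub mm [-73.9 -80.7 114.8] tool axes in mt (cols)
 [[ 0.999  0.027 -0.018]
 [ 0.031 -0.711  0.702]
 [ 0.006 -0.702 -0.712]] 
F mt [-0.  -0.1 -0.8] j [-0.7   0.78  0.35  0.97  0.37  1.91  0.96]
```

View pics/c6.png

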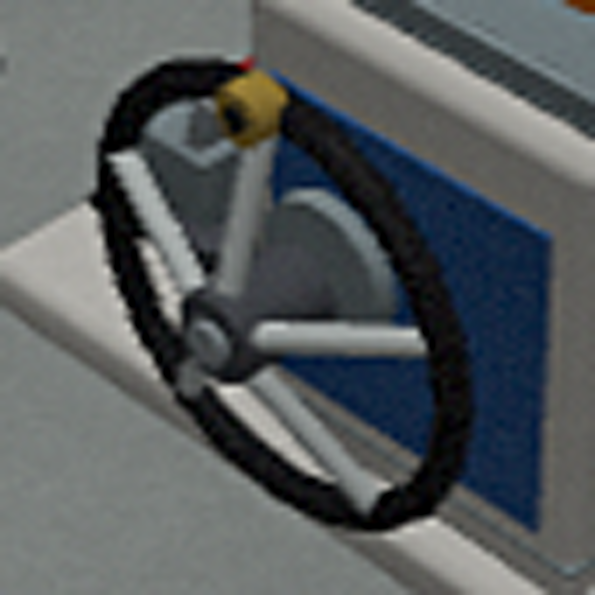

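The bush is at the top: open end at crop (237,112), spoke ends at (424,342), (369,502) and (122,160).

```bash
python3 -c "
from h import *
fit([(237,112),(422,342),(369,500),(124,160)],[0,1,2,4],-.1)
t=snap('top','t1.png')
o=np.load('last_side.npz')
import numpy as np
a=cv2.imread('pics/top0.png').astype(int);b=t['frame'][:,:,::-1].astype(int)
for n,(u,v) in dict(handle=(199,172),jar=(194,242),green=(227,160),pink=(197,200),box=(129,222),brush=(425,242),bottle=(441,201),blade=(313,218)).items():
  print(n,abs(a[v-12:v+13,u-15:u+16]-b[v-12:v+13,u-15:u+16]).mean().round(1))
d=abs(cv2.imread('pics/side0.png').astype(int)-cv2.imread('pics/s6.png'))[:,:].max(2)
for n,(u,v) in dict(handle=(192,302),jar=(266,335),green=(198,284),pink=(219,327),box=(195,395)).items(): print(n,d[v-15:v+16,u-15:u+16].mean().round(1))
"
```

```text
bush deg [-1.46634733] [-0.1  0.7  0.5 -0.4  0.  -0.8  0.6  0.1]
0 [-2.01347105]
1 [-0.98081277]
2 [-1.10233953]
4 [-1.64438479]
handle 9.6
jar 36.4
green 14.1
pink 19.6
box 2.8
brush 2.5
bottle 2.5
blade 2.8
handle 5.5
jar 5.1
green 5.0
pink 5.0
box 5.7
```

```bash
python3 -c "
from h import *
print(get_state()['joint_vel'].round(3)); print(workorder.finish_job())"
```

```text
[-0.03  -0.039 -0.017  0.026 -0.002 -0.    -0.006]
the job is handed in; nothing more can be done
None
```

I turned the wheel clockwise by about 186° with two pushes of the closed fingertips on successive spokes. Then I backed the hand out, parked it about 80 mm in front of the wheel, and handed the job in.

**Bush angle:** the last side picture puts the bush 1.5° short of straight up, with individual spoke readings between -1.0° and -2.0°. The limit is about 6°.

**Forces:** the readings I took during the pushes were about 7 N or less, and the tool reading was near zero after withdrawal.

**Loose things:** all eight appear to be where they were.
- **Side view:** no change around the crank handle, jar, two cassettes and slide box.
- **Top view:** no change around the slide box, brush, wash bottle and blade box. It did show differences around the jar, the cassettes and, less so, the handle. I put these down to the arm or its shadow in the picture, but did not look at that picture to confirm it.

**Wheel at rest:** I did not measure its speed separately after withdrawing. The arm still had a slight drift of up to 0.04 rad/s in its joints at hand-in.

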